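# Index the swivelling anvil round one hole

## Robot

A 7-joint arm with a two-finger parallel gripper is mounted at the origin on the work surface. World frame = base frame: x ahead of the robot, y to its left, z up, the work surface at z = 0. Lengths are in m, angles in rad, forces in N, time in s.
With the tool pointing down it reaches from about 0.4 to 0.85 m from the base axis. Payload 10.4 kg.
Tool frame: the origin (TCP) lies at the very end of the fingers, on their centre line; the grasp point (between the pads) lies 19 mm behind it; z points along the fingers, y is the line along which they close (so a half turn about z gives the same grasp; the last joint's range is limited). The gripper opens to 87 mm and grips with 3 to 60 N. Pads are 19 mm wide; open, the fingers measure 117 mm over their backs; the gripper's body (75 mm by 190 mm) begins 51 mm behind the grasp point.
Start: joints at [1.296, 0.332, -0.065, 1.46, 0.022, 1.35, -0.088], TCP at [0.156, -0.605, 0.223] pointing down, gripper open.
Joint ranges: [-2.6, 2.6], [-0.5, 2.12], [-1.47, 1.34], [0.16, 2.42], [-1.27, 4.41], [0.06, 2.06], [-2.6, 2.6]. Speed limits (rad/s): [2.22, 2.22, 2.79, 2.79, 3.14, 3.14, 3.14].

## Interface

Orientations are given as [roll, pitch, yaw] about the fixed x, y, z axes, in that order (R = Rz(yaw) Ry(pitch) Rx(roll)).
In Python, from bench import ctrl gives the robot as it stands.
- The arm moves only by the tool step_arm, never from a script. Its argument "moves" is text: rows parted by semicolons, each of 7 numbers parted by spaces: the finger opening in mm, from 0 to 87, then the shift along the tool's x, y, z in mm, then the turn, a rotation vector about the tool's x, y, z in degrees. In form: claw x y z wx wy wz; .... A call has 1 to 10 rows; each row shifts and turns the commanded pose from where the row before left it, along the tool's axes as they then stand; what a row does not reach is not made up. A row lasts 1/10 s, in which the tool goes at most 50 mm and 8.59 degrees, less where a joint would pass 70% of its speed; a pose out of reach is approached as far as the arm can. A call is refused whole if a number of a shift passes 50 or a number of a turn 8.59, either way. A call with a gripper value outside its range is refused whole. The fingers move at their own pace and stop on an object; "force" is the grip in N (left out, the last holds). Time passes only in rows, so rows that do not move let the fingers close. It gives the time, the measured TCP pose, the force, the opening and the grip force at its end, in the units of the state.
- ctrl.read_state(): the state, without advancing time (a new reading comes with each control period).
- ctrl.get_image(name): name is "side" or "top"; returns the picture (384x512x3 uint8, blue, green, red); there is no depth.
- ctrl.calibration(name): a dict with "K" (3x3 intrinsics, pixels), "camera_from_world" (4x4, takes a point from world to camera coordinates). Camera axes: x right, y up, looking along -z (the intrinsics and any distortion apply to the point x, -y, -z); pixel columns grow to the right and rows downward; lengths in m; the calibration is good to about 2 mm. A picture is of the moment at which its call begins. calibration takes no time and is no camera call.
- ctrl.finish_job(): hands the job in; it is judged then, once.
The state is a dict: "time": time; "joints": joint angles; "dq": joint speeds; "joint_torque": joint torques, N m; "tool_pos": TCP position; "eef_rot": TCP orientation; "wrist_force": force on the tool from outside, world axes, zero at the start; "moment": the same for the moment, N m; "gripper_width": opening from 0.0 (shut) to 1.0 (fully open); "grip_force": force on a finger pad.
Only numpy, scipy, OpenCV 4.12 (cv2) and the standard library are available. Lean on these libraries where they do the work, as an engineer would, in place of code of your own. Each camera call takes 0.05 s, during which the arm holds its last target. There are 200 camera calls.

## Task

The small anvil on the crate stands on a swivel base that is locked by a spring index pin, the one with the round knob at the end of the index arm. Draw the pin up, swing the anvil so that its horn goes round to the next hole towards the side where the hinge lies, and let the pin drop fully home in that hole, feeling for it gently and never forcing the pin against the ring. Leave the other things on the crate where they are.

Things in the scene. Friction and masses are not known exactly. Their poses are not given: they have to be found in the camera images.
- base: Fixed dark steel foot of the swivel, a 170 mm disc on the 100 mm high birch crate. Origin on the upright swivel axis at the crate's top face; z up. Its -x axis points along the index arm as it stands at the start (roughly to the robot). It carries the ring: a flat steel arc, 122 to 158 mm from the axis, 76 degrees to each side of -x, 8 mm thick, top face 40 mm above the crate.
- start_hole (a point): Fixed point on the base: centre of the starting hole, level with the ring's top, 140 mm from the axis. On each side the ring has two more holes on that radius, each 14.5 mm wide along the circle. The next hole is 25 to 43 degrees from this point about the axis: the ring is clamped by hand, its exact angle varies and must be found by feel. A further hole, not wanted, is 28 degrees beyond.
- knob (a point): Centre of the pin's upright black cylindrical knob, 28 mm across, 30 mm tall, fixed to the pin; 140 mm from the axis, 89 mm above the crate when home. The index arm below it has its top 56 mm above the crate, a 24 mm boss round the pin reaches to 68 mm. Nothing stands beside the knob; the anvil's near face is about 95 mm from it, the anvil's top 137 mm above the crate.
- swivel (a joint): Angle of the swivelling top with the anvil and index arm about the upright axis through the base's origin, rad, 0 at the start hole, positive counter-clockwise seen from above, stops at +/-1.22. Stiff: 0.2 N m of friction and some damping. The horn points opposite to the arm, so it goes left when the arm goes right.
- pin (a joint): Height of the 12 mm pin (flat nose, 1 mm chamfer) above fully home, m: 0 home in any hole, 0.019 nose on the ring's flat face, clear of it from 0.021, 0.028 fully drawn. A spring pulls it down with 6 N at home to 9.5 N drawn (120 g, well damped); it does not stay up. Beside the start hole the ring has a slot, to 3 to 20 degrees either side; from there to the next hole it is smooth and the pin can ride on it.
- horn_tip (a point): Tip of the anvil's round horn, 132 mm from the swivel axis, 112 mm above the crate.
- hinge: Loose open grey butt hinge lying flat on the crate to the left or to the right of the anvil, 80 x 90 mm, 12 mm high at the knuckle; origin at the centre of its underside, knuckle along y. It shows which way to turn the anvil: if it lies on the base's +y side the swivel must turn positive, if on the -y side negative.
- punch: Loose stainless pin punch lying on the crate, 133 mm long, 13 mm thick, along its x; origin on its underside.
- hammer: Loose nylon-faced hammer lying on the crate beyond the anvil: white 85 mm head, 34 mm thick, 200 mm handle along its y; origin on its underside.
- caddy: Loose two-level clear plastic screw caddy, 75 x 130 x 62 mm, standing on the crate beyond the anvil; origin at the centre of its underside.
Mind the look-alikes: they are no part of the job. Of the things like the hinge, leave any that is brown, pink or purple; of the rest the larger one is meant.

How it is judged:
By the outcome, as a careful person would: the job done as asked, in the order asked, and still so for the second after the job is handed in, with the robot touching nothing.
It also fails if it takes over 54 s, if anything falls off the work surface, if the arm or the gripper's body presses on something with over 40 N, if the wrist force passes 120 N, or if a joint passes its speed limit or range.

## Working session

There is one attempt and no reset: what is moved stays moved. The work goes in short steps, Python scripts to look and compute and a tool call to move; the robot and the scene stay as the last step left them, time stands still between calls to the robot, and variables do not carry over. Pictures are saved under pics/ and viewed, at most 10 in all, crops included, and the job is handed in when it is done.

Besides the shell and the picture viewer there is one more tool, called after "Call:" as name(argument=value, ...) on one line, values as JSON. step_arm: Moves the arm, as the interface text tells. Its arguments: {"type":"object","properties":{"moves":{"type":"string"},"force":{"type":"number"}},"required":["moves"]}

```bash
mkdir -p pics; cat > h.py <<'E'
import numpy as np, cv2
from bench import ctrl
def cal(n):
    c=ctrl.calibration(n); return np.array(c["K"]),np.array(c["camera_from_world"]),c
def ray(n,u,v):
    K,T,_=cal(n); p=np.linalg.inv(K)@[u,v,1]; d=np.array([p[0],-p[1],-p[2]])
    R=T[:3,:3]; return -R.T@T[:3,3], R.T@d
def onz(n,u,v,z):
    o,d=ray(n,u,v); return o+d*(z-o[2])/d[2]
def proj(n,P):
    K,T,_=cal(n); c=T[:3,:3]@np.array(P)+T[:3,3]; q=K@[c[0],-c[1],-c[2]]; return q[:2]/q[2]
E
python3 - <<'E'
from h import *
np.set_printoptions(precision=4,suppress=True)
for n in("side","top"):
    cv2.imwrite(f"pics/{n}0.png",ctrl.get_image(n)); print(ctrl.calibration(n))
print(ctrl.read_state())
E
```

```text
{'K': array([[354.86  ,   0.    , 251.3645],
       [  0.    , 354.86  , 191.9212],
       [  0.    ,   0.    ,   1.    ]]), 'camera_from_world': array([[ 0.9958, -0.0907,  0.0096, -0.5421],
       [ 0.0539,  0.6697,  0.7407, -0.2366],
       [-0.0736, -0.7371,  0.6718, -0.8664],
       [ 0.    ,  0.    ,  0.    ,  1.    ]])}
{'K': array([[358.4322,   0.    , 256.5443],
       [  0.    , 358.4322, 195.8863],
       [  0.    ,   0.    ,   1.    ]]), 'camera_from_world': array([[ 0.0055, -0.9996, -0.0285,  0.1424],
       [ 0.997 ,  0.0033,  0.077 , -0.5507],
       [-0.0769, -0.0289,  0.9966, -1.222 ],
       [ 0.    ,  0.    ,  0.    ,  1.    ]])}
{'time': 0.1, 'joints': array([ 1.2964,  0.3328, -0.0647,  1.4609,  0.0217,  1.3499, -0.0885]), 'dq': array([ 0.0011, -0.0014,  0.0016, -0.0026,  0.0002,  0.0003,  0.0008]), 'joint_torque': array([  0.0011, -62.4549,   0.0244, -39.0719,  -0.0615,   0.0366,
         0.0001]), 'tool_pos': array([ 0.1556, -0.605 ,  0.2218]), 'eef_rot': array([-3.1403,  0.0001,  0.2518]), 'wrist_force': array([ 0.3186, -0.7173,  0.0475]), 'moment': array([-0.0523, -0.0232, -0.0048]), 'grip_force': 0.0, 'gripper_width': 1.0005936146176544}
```

View pics/top0.png

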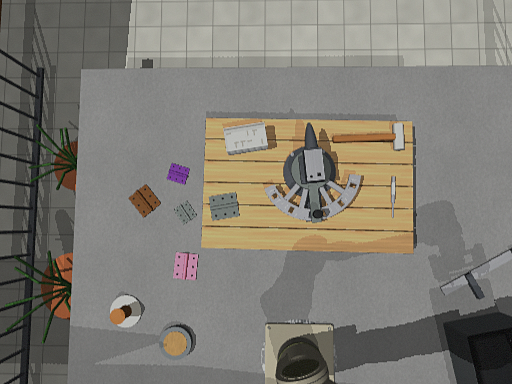

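View pics/side0.png

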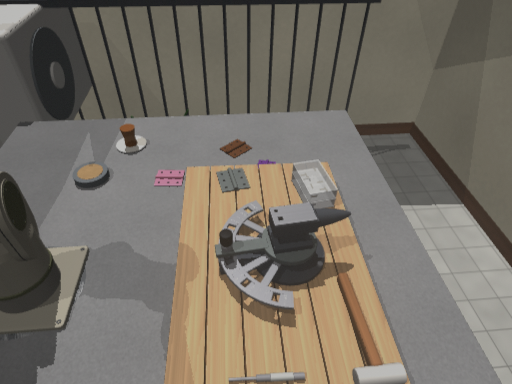

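The top view has x up and y left. The large grey hinge is at (225,206), on the crate at +y. The smaller grey one at (185,211) and the brown, pink and purple ones are decoys. So the swivel turns positive: the horn goes left and the knob goes to the right in the picture (-y). The knob is at about (318,213) in top and (226,238) in side. Next I'll check this in a close crop.

```bash
python3 - <<'E'
from h import *
t=cv2.imread("pics/top0.png")[110:255,200:415]; s=cv2.imread("pics/side0.png")[195:315,200:360]
t=cv2.resize(t,None,fx=3.6,fy=3.6,interpolation=cv2.INTER_CUBIC)[:,:774]
cv2.imwrite("pics/topc.png",t)
cv2.imwrite("pics/sidec.png",cv2.resize(s,None,fx=5,fy=5,interpolation=cv2.INTER_CUBIC))
E
```

```text
(no output)
```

View pics/topc.png

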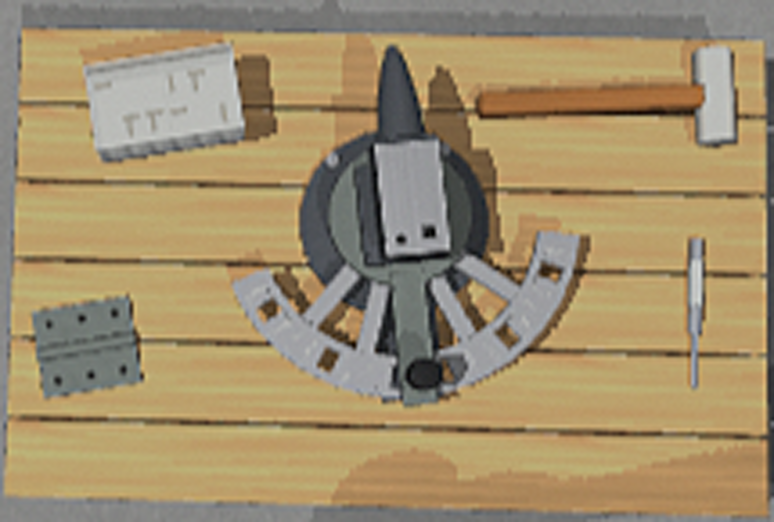

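View pics/sidec.png

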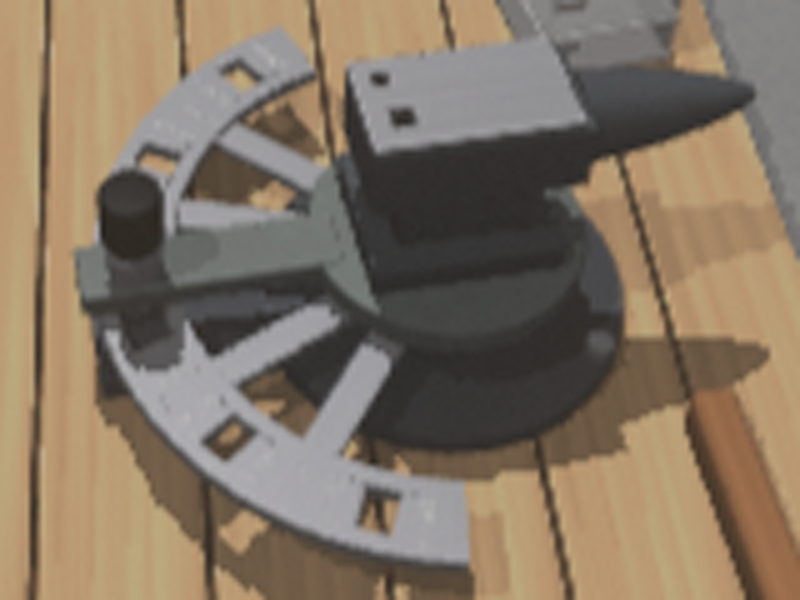

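The crop confirms the choice. The black knob is at (425,373) in the top crop, with the ring holes to its right at (506,333) and (550,270) and to its left at (327,358) and (267,310). The big grey hinge is to the left. In the side crop the wanted hole is at (230,437).

```bash
python3 - <<'E'
from h import *
from scipy.optimize import least_squares
np.set_printoptions(precision=4,suppress=True)
T=lambda u,v:(200+(u+.5)/3.6-.5,110+(v+.5)/3.6-.5); S=lambda u,v:(200+u/5,195+v/5)
hs=dict(L1=(327,358),L2=(267,310),R1=(506,333),R2=(550,270))
H={k:onz("top",*T(*p),.138)[:2] for k,p in hs.items()}
Hs={k:onz("side",*S(*p),.138)[:2] for k,p in dict(L1=(160,158),L2=(241,73),R1=(231,437),R2=(379,509)).items()}
print(H,Hs)
# knob: dark mask in both views
for n,(a,b,c,d) in dict(top=(205,222,308,328),side=(228,250,217,235)).items():
    im=cv2.imread(f"pics/{n}0.png"); m=(im[a:b,c:d].max(2)<45).astype(np.uint8)
    k,l,st,ce=cv2.connectedComponentsWithStats(m); i=1+np.argmax(st[1:,4]); print(n,st[i]+[c,a,0,0,0],ce[i]+[c,a])
kt=onz("top",*T(425,373),.2)[:2]
print("knob top view z.2",kt,"side z.204",onz("side",226.2,233.2,.204))
P=np.array(list(H.values())+list(Hs.values()))
f=lambda x:np.hypot(*(P-x).T)-.14
r=least_squares(f,[.65,-.03]); c=r.x; print("axis",c,r.fun, np.hypot(*(kt-c)))
ang=lambda p:np.degrees(np.arctan2(*(p-c)[::-1]))%360
print("knob",ang(kt),{k:(ang(H[k]),ang(Hs[k])) for k in H})
ht=onz("top",*T(392,48),.212)[:2]; print("horn",ht,np.hypot(*(ht-c)),ang(ht)-180)
E
```

```text
{'L1': array([0.5001, 0.0349]), 'L2': array([0.5418, 0.0872]), 'R1': array([ 0.5225, -0.1203]), 'R2': array([ 0.5776, -0.1591])} {'L1': array([0.5005, 0.038 ]), 'L2': array([0.5435, 0.0914]), 'R1': array([ 0.5217, -0.1175]), 'R2': array([ 0.5774, -0.1555])}
top [313 210  10   8  63] [317.7937 213.3651]Traceback (most recent call last):
  File "<stdin>", line 12, in <module>
    return _wrapfunc(a, 'argmax', axis=axis, out=out, **kwds)
    return bound(*args, **kwds)
ValueError: attempt to get argmax of an empty sequence
```

```bash
python3 - <<'E'
from h import *
from scipy.optimize import least_squares
np.set_printoptions(precision=4,suppress=True)
T=lambda u,v:(200+(u+.5)/3.6-.5,110+(v+.5)/3.6-.5); S=lambda u,v:(200+u/5-.4,195+v/5-.4)
H={k:onz("top",*T(*p),.138)[:2] for k,p in dict(L1=(327,358),L2=(267,310),R1=(506,333),R2=(550,270)).items()}
Hs={k:onz("side",*S(*p),.138)[:2] for k,p in dict(L1=(160,158),L2=(241,73),R1=(231,437),R2=(379,509)).items()}
kt=onz("top",317.8,213.4,.2)[:2]; ks=onz("side",*S(131,190),.204)[:2]
for nm,h,k in(("top",H,kt),("side",Hs,ks)):
    P=np.array(list(h.values())+[k]); r=least_squares(lambda x:np.hypot(*(P-x).T)-.14,[.65,-.03]); c=r.x
    ang=lambda p:np.degrees(np.arctan2(*(p-c)[::-1]))%360
    print(nm,"axis",c,r.fun,"knob",k,ang(k),{q:ang(h[q])-ang(k) for q in h})
K,Tm,_=cal("side");print("pos cams",ray("side",0,0)[0],ray("top",0,0)[0])
(o1,d1),(o2,d2)=ray("top",317.8,213.4),ray("side",*S(131,215))
A=np.c_[d1,-d2];s=np.linalg.lstsq(A,o2-o1,rcond=None)[0];print("tri knob",o1+d1*s[0],o2+d2*s[1])
E
```

```text
top axis [ 0.625  -0.0264] [-0.0008  0.0008 -0.001   0.0009  0.0007] knob [ 0.4851 -0.0416] 186.17679494055662 {'L1': np.float64(-32.31102019273612), 'L2': np.float64(-59.96029390943281), 'R1': np.float64(36.30572120757759), 'R2': np.float64(64.15887585232736)}
side axis [ 0.6245 -0.0222] [-0.0008  0.0012  0.0001  0.0007 -0.0003] knob [ 0.4856 -0.0377] 186.3517101652799 {'L1': np.float64(-32.588360061786744), 'L2': np.float64(-60.89227626134708), 'R1': np.float64(35.985973035588444), 'R2': np.float64(63.78763395436536)}
pos cams [ 0.4888 -0.5293  0.7624] [0.4543 0.1089 1.2643]
tri knob [ 0.4853 -0.0424  0.1938] [ 0.4851 -0.0425  0.1938]
```

Call:
step_arm(moves="60 15 -15 -8 0 0 0; 60 30 -30 -8 0 0 0; 60 32 -32 -4 0 0 0; 60 32 -32 0 0 0 0; 60 32 -32 0 0 0 0; 60 32 -32 0 0 0 0; 60 32 -32 0 0 0 0; 60 32 -32 0 0 0 0; 60 32 -32 0 0 0 0; 60 32 -32 0 0 0 0", force=15)

```text
time: 1.1
tool_pos: [0.3727, -0.237, 0.2424]
eef_rot: [3.141, 0.0, 0.252]
wrist_force: [1.0, -1.4, -0.4]
gripper_width: 0.69
grip_force: 0.0
```

Call:
step_arm(moves="60 32 -33 0 0 0 0; 60 32 -33 0 0 0 0; 60 30 -30 0 0 0 0; 60 25 -26 0 0 0 0; 60 20 -21 0 0 0 0; 60 13 -13 0 0 0 0; 60 6 -6 0 0 0 0; 60 0 0 0 0 0 4.1; 60 0 0 0 0 0 4.1; 60 0 0 0 0 0 0")

```text
time: 2.1
tool_pos: [0.4846, -0.0433, 0.2423]
eef_rot: [3.141, 0.001, 0.107]
wrist_force: [-0.6, 0.2, 0.2]
gripper_width: 0.687
grip_force: 0.0
```

```bash
python3 - <<'E'
from h import *
s=ctrl.read_state(); print(s["tool_pos"],s["eef_rot"],s["joints"])
a=ctrl.get_image("side")[190:290,180:300]; cv2.imwrite("pics/c1.png",cv2.resize(a,None,fx=5,fy=5,interpolation=cv2.INTER_CUBIC))
print(proj("side",s["tool_pos"]),proj("side",[*s["tool_pos"][:2],.204]))
E
```

```text
[ 0.484587   -0.04329582  0.24229631] [3.14142802e+00 5.70768146e-04 1.06561649e-01] [ 0.66071425  0.05816507 -0.68198943  1.75428941  0.03784379  1.34284088
 -1.49325816]
[224.63737206 222.01441056] [225.39823402 234.68935628]
```

View pics/c1.png

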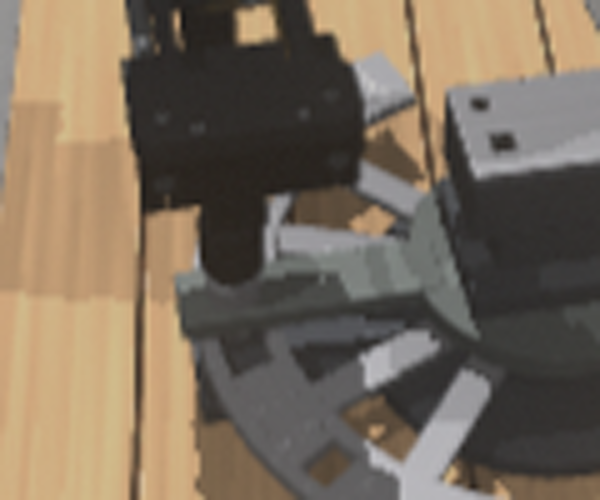

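The crop shows the near finger at about (233,240), standing in line with the knob and clear of the anvil. I'll go down.

Call:
step_arm(moves="60 0 -1 10 0 0 0; 60 0 -1 15 0 0 0; 60 0 0 15 0 0 0; 60 0 0 15 0 0 0; 60 0 0 10 0 0 0; 60 0 0 5 0 0 0; 60 0 0 0 0 0 0")

```text
time: 2.85
tool_pos: [0.4843, -0.0406, 0.172]
eef_rot: [-3.141, 0.001, 0.109]
wrist_force: [-0.1, -0.8, 0.3]
gripper_width: 0.69
grip_force: 0.0
```

Now I'll close gently in small steps to find contact and centring.

Call:
step_arm(moves="36 0 0 0 0 0 0; 34 0 0 0 0 0 0; 32 0 0 0 0 0 0; 31 0 0 0 0 0 0; 30 0 0 0 0 0 0; 30 0 0 0 0 0 0", force=5)

```text
time: 3.45
tool_pos: [0.4847, -0.0406, 0.1726]
eef_rot: [3.141, -0.0, 0.109]
wrist_force: [0.6, 0.1, -0.1]
gripper_width: 0.353
grip_force: 0.0
```

Call:
step_arm(moves="28 0 0 0 0 0 0; 26 0 0 0 0 0 0; 24 0 0 0 0 0 0; 24 0 0 0 0 0 0", force=5)

```text
time: 3.85
tool_pos: [0.4847, -0.0407, 0.1725]
eef_rot: [3.141, -0.0, 0.109]
wrist_force: [-0.4, -1.0, -0.3]
gripper_width: 0.319
grip_force: 5.0
```

Call:
step_arm(moves="20 0 0 0 0 0 0; 20 0 0 0 0 0 0; 20 0 0 0 0 0 0", force=35)

```text
time: 4.15
tool_pos: [0.4847, -0.0407, 0.1726]
eef_rot: [3.141, -0.0, 0.109]
wrist_force: [-0.0, -1.7, 0.3]
gripper_width: 0.312
grip_force: 35.0
```

Call:
step_arm(moves="20 0 0 -2 0 0 0; 20 0 0 -4 0 0 0; 20 0 0 -6 0 0 0; 20 0 0 -6 0 0 0; 20 0 0 -5 0 0 0; 20 0 0 -1 0 0 0; 20 0 0 0 0 0 0")

```text
time: 4.85
tool_pos: [0.4846, -0.0405, 0.1964]
eef_rot: [-3.142, 0.0, 0.109]
wrist_force: [3.9, -1.3, -10.0]
gripper_width: 0.312
grip_force: 35.0
```

Call:
step_arm(moves="20 0.02 2.4 0 0 0 -1; 20 0.02 2.4 0 0 0 -1; 20 0.04 3.7 0 0 0 -1.5; 20 0.04 3.7 0 0 0 -1.5; 20 0.04 3.7 0 0 0 -1.5; 20 0.04 3.7 0 0 0 -1.5; 20 0 0 0 0 0 0")

```text
time: 5.55
tool_pos: [0.488, -0.0603, 0.1962]
eef_rot: [-3.141, 0.001, 0.249]
wrist_force: [3.2, -0.9, -10.0]
gripper_width: 0.312
grip_force: 35.0
```

Call:
step_arm(moves="20 0.07 4.9 0 0 0 -2; 20 0.08 4.9 0 0 0 -2; 20 0.08 4.9 0 0 0 -2; 20 0.08 4.9 0 0 0 -2; 20 0.08 4.9 0 0 0 -2; 20 0.08 4.9 0 0 0 -2; 20 0.08 4.9 0 0 0 -2; 20 0.08 4.9 0 0 0 -2; 20 0.08 4.9 0 0 0 -2; 20 0 0 0 0 0 0")

```text
time: 6.55
tool_pos: [0.505, -0.1007, 0.196]
eef_rot: [-3.141, 0.001, 0.562]
wrist_force: [0.4, -1.7, -9.4]
gripper_width: 0.309
grip_force: 35.0
```

```bash
python3 - <<'E'
from h import *
np.set_printoptions(precision=4,suppress=True)
s=ctrl.read_state(); p=s["tool_pos"]; print(p,s["eef_rot"],s["wrist_force"])
k0=np.array([.4847,-.0407]); a=np.radians(6.24); c=k0+.14*np.array([np.cos(a),np.sin(a)])
v=p[:2]-c; print("axis",c,"r",np.hypot(*v),"theta",np.degrees(np.arctan2(v[1],v[0]))%360-186.24)
b=ctrl.get_image("side")[190:310,190:350]; cv2.imwrite("pics/c2.png",cv2.resize(b,None,fx=5,fy=5,interpolation=cv2.INTER_CUBIC))
E
```

```text
[ 0.505  -0.1007  0.196 ] [-3.1407  0.0011  0.5622] [ 0.3706 -1.7184 -9.353 ]
axis [ 0.6239 -0.0255] r 0.14069657112672104 theta 26.074624188034193
```

View pics/c2.png

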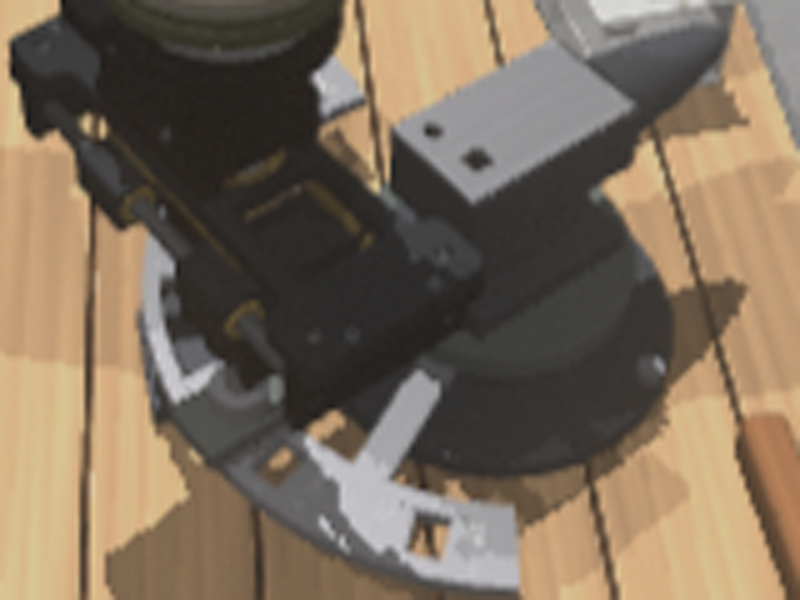

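The crop shows the arm swung about 26°, with the horn moved to the left and the wanted hole just ahead at (280,462). The pin is over smooth ring, so I'll lower it gently to feel the face.

Call:
step_arm(moves="20 0 0 2 0 0 0; 20 0 0 1.5 0 0 0; 20 0 0 0.5 0 0 0; 20 0 0 0 0 0 0")

```text
time: 7.0
tool_pos: [0.5049, -0.1005, 0.1923]
eef_rot: [-3.141, 0.001, 0.562]
wrist_force: [-3.3, -3.2, -10.1]
gripper_width: 0.315
grip_force: 35.0
```

Call:
step_arm(moves="20 0 0 0.5 0 0 0; 20 0 0 0 0 0 0")

```text
time: 7.2
tool_pos: [0.505, -0.1005, 0.1918]
eef_rot: [-3.141, 0.001, 0.562]
wrist_force: [-4.5, -4.4, -9.7]
gripper_width: 0.312
grip_force: 35.0
```

Call:
step_arm(moves="20 0 0 0.4 0 0 0; 20 0 0 0 0 0 0")

```text
time: 7.4
tool_pos: [0.505, -0.1004, 0.1917]
eef_rot: [-3.141, 0.001, 0.562]
wrist_force: [-4.4, -3.0, -8.7]
gripper_width: 0.309
grip_force: 35.0
```

Call:
step_arm(moves="20 -0.4 0 0.4 0 0 0; 20 0 0 0 0 0 0")

```text
time: 7.6
tool_pos: [0.505, -0.1005, 0.1916]
eef_rot: [3.141, 0.0, 0.562]
wrist_force: [-4.9, -2.8, -5.0]
gripper_width: 0.317
grip_force: 35.0
```

Call:
step_arm(moves="20 0 0 0.4 0 0 0; 20 0 0 0 0 0 0")

```text
time: 7.8
tool_pos: [0.505, -0.1005, 0.1915]
eef_rot: [3.141, 0.0, 0.562]
wrist_force: [-5.8, -2.5, -1.9]
gripper_width: 0.31
grip_force: 35.0
```

The pin is resting on the ring face at about 19 mm of lift. I'll loosen the fingers to leave a small gap, so the spring alone presses the pin, then push it along.

Call:
step_arm(moves="31 0 0 0 0 0 0; 31 0 0 0 0 0 0; 31 0 0 0 0 0 0", force=5)

```text
time: 8.1
tool_pos: [0.506, -0.1, 0.1917]
eef_rot: [3.14, -0.002, 0.563]
wrist_force: [0.4, -0.3, -0.3]
gripper_width: 0.355
grip_force: 0.0
```

```bash
python3 - <<'E'
from h import *
s=ctrl.read_state(); print(s["tool_pos"],s["wrist_force"],s["gripper_width"]*87)
E
```

```text
[ 0.50602811 -0.10002841  0.19173374] [ 0.44825484 -0.26091326 -0.27112027] 30.87654458619365
```

Call:
step_arm(moves="31 0.01 1.5 0 0 0 -0.6; 31 0.01 1.5 0 0 0 -0.6; 31 0.01 1.5 0 0 0 -0.6; 31 0.01 1.5 0 0 0 -0.6; 31 0.01 1.5 0 0 0 -0.6; 31 0.01 1.5 0 0 0 -0.6; 31 0.01 1.5 0 0 0 -0.6; 31 0.01 1.5 0 0 0 -0.6; 31 0 0 0 0 0 0")

```text
time: 9.0
tool_pos: [0.5118, -0.1078, 0.1912]
eef_rot: [-3.139, -0.001, 0.649]
wrist_force: [-5.5, 8.7, 6.1]
gripper_width: 0.461
grip_force: 5.0
```

The low grip force let the finger yield: 40 mm open, with the knob lagging about 6 mm. I'll back off and re-grip, then ride with part of the spring load taken by the gripper and feel for the hole in Fz.

Call:
step_arm(moves="38 0 -2 -0.5 0 0 0; 36 0 -2 -0.5 0 0 1; 34 0 -2 0 0 0 1; 32 0 0 0 0 0 0; 30 0 0 0 0 0 0; 27 0 0 0 0 0 0; 24 0 0 0 0 0 0; 24 0 0 0 0 0 0", force=6)

```text
time: 9.8
tool_pos: [0.5074, -0.1044, 0.1917]
eef_rot: [-3.139, 0.001, 0.612]
wrist_force: [-6.5, 4.8, 4.8]
gripper_width: 0.32
grip_force: 6.0
```

Call:
step_arm(moves="20 0 -0.5 -0.5 0 0 0; 20 0 0 0 0 0 0; 20 0 0 0 0 0 0", force=25)

```text
time: 10.1
tool_pos: [0.5074, -0.1044, 0.1918]
eef_rot: [-3.14, 0.001, 0.612]
wrist_force: [-3.4, 3.7, -1.2]
gripper_width: 0.316
grip_force: 25.0
```

Call:
step_arm(moves="20 0 0 -0.5 0 0 0; 20 0 0 0 0 0 0")

```text
time: 10.3
tool_pos: [0.5076, -0.1048, 0.192]
eef_rot: [-3.14, 0.001, 0.612]
wrist_force: [-0.2, 2.7, -9.7]
gripper_width: 0.318
grip_force: 25.0
```

Call:
step_arm(moves="20 0 0 0.2 0 0 0; 20 0 0 0 0 0 0")

```text
time: 10.5
tool_pos: [0.5078, -0.1049, 0.1921]
eef_rot: [-3.141, 0.0, 0.612]
wrist_force: [-0.2, 3.3, -10.0]
gripper_width: 0.316
grip_force: 25.0
```

Call:
step_arm(moves="20 0.02 2.4 0 0 0 -1; 20 0.02 2.4 0 0 0 -1; 20 0.02 2.4 0 0 0 -1; 20 0.02 2.4 0 0 0 -1; 20 0 1.2 0 0 0 -0.5; 20 0 0 0 0 0 0")

```text
time: 11.1
tool_pos: [0.5146, -0.1142, 0.1926]
eef_rot: [3.141, 0.0, 0.69]
wrist_force: [-1.6, 0.5, -9.3]
gripper_width: 0.319
grip_force: 25.0
```

Call:
step_arm(moves="20 0 0 0.3 0 0 0; 20 0 0 0 0 0 0")

```text
time: 11.3
tool_pos: [0.5145, -0.1142, 0.1924]
eef_rot: [3.141, 0.0, 0.689]
wrist_force: [-1.1, 0.2, -10.4]
gripper_width: 0.316
grip_force: 25.0
```

Call:
step_arm(moves="20 0 0 0.4 0 0 0; 20 0 0 0 0 0 0")

```text
time: 11.5
tool_pos: [0.5145, -0.114, 0.192]
eef_rot: [3.141, 0.0, 0.69]
wrist_force: [-1.8, -0.9, -8.9]
gripper_width: 0.316
grip_force: 25.0
```

Call:
step_arm(moves="20 0 0 0.3 0 0 0; 20 0 0 0 0 0 0")

```text
time: 11.7
tool_pos: [0.5145, -0.1141, 0.1919]
eef_rot: [3.141, 0.0, 0.689]
wrist_force: [-2.6, -1.8, -6.1]
gripper_width: 0.314
grip_force: 25.0
```

About 4 N now rests on the ring. I'll ride in small steps.

Call:
step_arm(moves="20 0 1 0 0 0 -0.4; 20 0 1 0 0 0 -0.4; 20 0 0 0 0 0 0")

```text
time: 12.0
tool_pos: [0.5153, -0.1149, 0.1918]
eef_rot: [-3.14, 0.001, 0.704]
wrist_force: [-6.9, 1.3, -2.6]
gripper_width: 0.313
grip_force: 25.0
```

Call:
step_arm(moves="20 0 1 0 0 0 -0.4; 20 0 0 0 0 0 0; 20 0 1 0 0 0 -0.4; 20 0 0 0 0 0 0")

```text
time: 12.4
tool_pos: [0.5165, -0.1164, 0.1918]
eef_rot: [-3.14, 0.001, 0.718]
wrist_force: [-6.8, 1.2, -3.1]
gripper_width: 0.31
grip_force: 25.0
```

Call:
step_arm(moves="20 0 1 0 0 0 -0.4; 20 0 0 0 0 0 0")

```text
time: 12.6
tool_pos: [0.5172, -0.1173, 0.1917]
eef_rot: [-3.141, 0.001, 0.725]
wrist_force: [-5.7, 0.7, -4.2]
gripper_width: 0.31
grip_force: 25.0
```

Call:
step_arm(moves="20 0 1 0 0 0 -0.4; 20 0 0 0 0 0 0")

```text
time: 12.8
tool_pos: [0.5179, -0.1181, 0.1917]
eef_rot: [-3.141, 0.001, 0.732]
wrist_force: [-6.6, -0.2, -4.5]
gripper_width: 0.315
grip_force: 25.0
```

Call:
step_arm(moves="20 0 0.8 0 0 0 -0.3; 20 0 0 0 0 0 0")

```text
time: 13.0
tool_pos: [0.5184, -0.1187, 0.1915]
eef_rot: [-3.141, 0.001, 0.737]
wrist_force: [-5.4, -1.2, -5.8]
gripper_width: 0.315
grip_force: 25.0
```

Call:
step_arm(moves="20 0 0.8 0 0 0 -0.3; 20 0 0 0 0 0 0")

```text
time: 13.2
tool_pos: [0.519, -0.1194, 0.1913]
eef_rot: [-3.141, 0.001, 0.742]
wrist_force: [-4.1, 0.0, -8.6]
gripper_width: 0.315
grip_force: 25.0
```

Call:
step_arm(moves="20 0 0.8 0 0 0 -0.3; 20 0 0 0 0 0 0")

```text
time: 13.4
tool_pos: [0.5197, -0.1201, 0.1913]
eef_rot: [-3.141, 0.001, 0.748]
wrist_force: [-6.0, -0.7, -9.6]
gripper_width: 0.314
grip_force: 25.0
```

Fz is back to the full spring load, so the pin is unsupported over the hole at about 36°, which agrees with the pictures. I'll lower it gently to check.

Call:
step_arm(moves="20 -0.3 0 0.5 0 0 0; 20 0 0 0.5 0 0 0; 20 0 0 0 0 0 0")

```text
time: 13.7
tool_pos: [0.5197, -0.1202, 0.1905]
eef_rot: [-3.141, 0.0, 0.748]
wrist_force: [-5.5, -0.7, -9.7]
gripper_width: 0.316
grip_force: 25.0
```

Call:
step_arm(moves="20 0 0 1 0 0 0; 20 0 0 1 0 0 0; 20 0 0 1 0 0 0; 20 0 0 0 0 0 0")

```text
time: 14.1
tool_pos: [0.5197, -0.1202, 0.1875]
eef_rot: [-3.141, 0.0, 0.748]
wrist_force: [-5.3, -1.6, -8.9]
gripper_width: 0.316
grip_force: 25.0
```

Call:
step_arm(moves="20 0 0 3 0 0 0; 20 0 0 3 0 0 0; 20 0 0 3 0 0 0; 20 0 0 2 0 0 0; 20 0 0 1 0 0 0; 20 0 0 0 0 0 0")

```text
time: 14.7
tool_pos: [0.5199, -0.1204, 0.1757]
eef_rot: [3.141, 0.0, 0.747]
wrist_force: [-5.3, -0.3, -7.0]
gripper_width: 0.312
grip_force: 25.0
```

Call:
step_arm(moves="20 0 0 1 0 0 0; 20 0 0 1 0 0 0; 20 0 0 0 0 0 0")

```text
time: 15.0
tool_pos: [0.5199, -0.1204, 0.1738]
eef_rot: [3.141, 0.0, 0.747]
wrist_force: [-5.4, 0.2, -7.6]
gripper_width: 0.315
grip_force: 25.0
```

Call:
step_arm(moves="32 0 0 0 0 0 0; 40 0 0 0 0 0 0; 60 0 0 0 0 0 0; 60 0 0 0 0 0 0; 60 0 0 0 0 0 0")

```text
time: 15.5
tool_pos: [0.5203, -0.1202, 0.1741]
eef_rot: [3.141, -0.001, 0.747]
wrist_force: [0.4, -0.3, -0.2]
gripper_width: 0.636
grip_force: 0.0
```

Released, and no force remains. I'll withdraw straight up, back away toward the robot, and look.

Call:
step_arm(moves="60 0 0 -10 0 0 0; 60 0 0 -25 0 0 0; 60 0 0 -35 0 0 0; 60 0 0 -35 0 0 0; 60 -10 20 -10 0 0 0; 60 -20 40 0 0 0 0; 60 -20 40 0 0 0 0; 60 -20 40 0 0 0 0; 60 -20 40 0 0 0 0; 60 0 0 0 0 0 0")

```text
time: 16.5
tool_pos: [0.5751, -0.3206, 0.2871]
eef_rot: [-3.141, 0.002, 0.739]
wrist_force: [-0.9, 0.2, -0.6]
gripper_width: 0.686
grip_force: 0.0
```

```bash
python3 - <<'E'
from h import *
print(ctrl.read_state()["tool_pos"])
a=ctrl.get_image("side")[150:320,180:360]; b=ctrl.get_image("top")[110:255,200:370]
a=cv2.resize(a,(400,378),interpolation=cv2.INTER_CUBIC); b=cv2.resize(b,(400,341),interpolation=cv2.INTER_CUBIC)
b=cv2.copyMakeBorder(b,0,37,0,0,cv2.BORDER_CONSTANT)
cv2.imwrite("pics/e1.png",np.hstack([a,b]))
c=np.array([.6239,-.0255]);t=np.radians(186.24+36)
for z in(.174,.204):print(z,proj("side",[*(c+.14*np.array([np.cos(t),np.sin(t)])),z]),proj("top",[*(c+.14*np.array([np.cos(t),np.sin(t)])),z]))
E
```

```text
[ 0.57514151 -0.32059319  0.2871254 ]
0.174 [245.53620915 272.9569189 ] [342.38862627 202.15821567]
0.204 [245.51303469 263.75515004] [344.53027818 201.55133237]
```

View pics/e1.png

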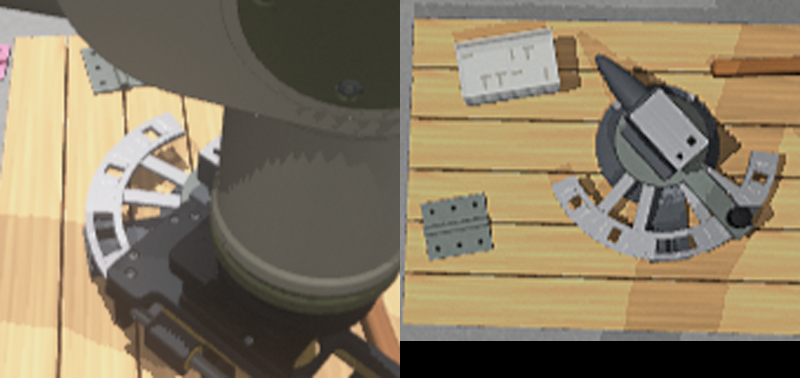

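The top view shows the anvil turned with its horn to the left, the knob over the first hole on the right, and the hinge and caddy unmoved. The gripper blocks the side view, so I'll move it aside to check the pin's height.

Call:
step_arm(moves="60 -19 -15 0 0 0 0; 60 -25 -25 0 0 0 0; 60 -25 -25 0 0 0 0; 60 -25 -25 0 0 0 0; 60 -25 -25 0 0 0 0; 60 -25 -25 0 0 0 0; 60 -20 -15 0 0 0 0; 60 -10 -5 0 0 0 0; 60 0 0 0 0 0 0")

```text
time: 17.5
tool_pos: [0.3393, -0.3143, 0.2894]
eef_rot: [3.14, 0.001, 0.747]
wrist_force: [0.5, 0.5, -0.3]
gripper_width: 0.688
grip_force: 0.0
```

```bash
python3 - <<'E'
from h import *
print(ctrl.read_state()["tool_pos"])
a=ctrl.get_image("side"); cv2.imwrite("pics/e2.png",cv2.resize(a[190:310,190:350],None,fx=5,fy=5,interpolation=cv2.INTER_CUBIC))
E
```

```text
[ 0.33933318 -0.31428522  0.2894372 ]
```

View pics/e2.png

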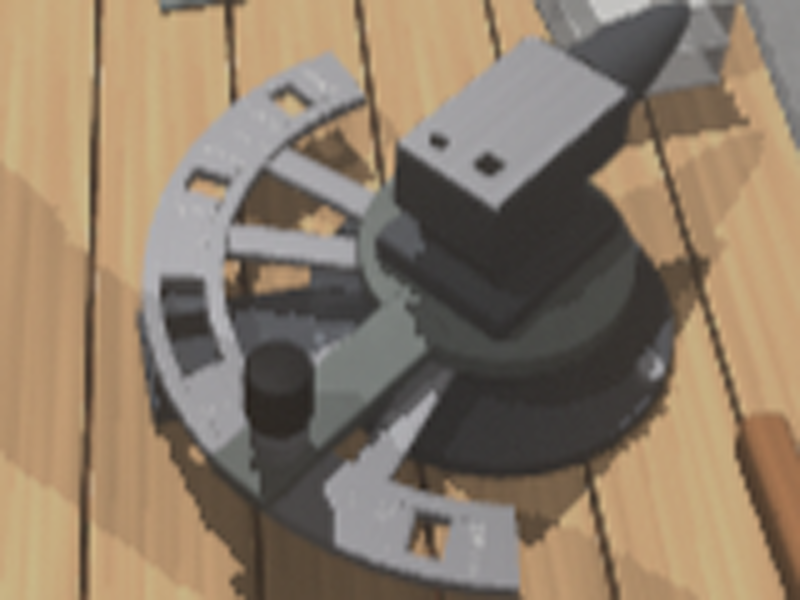

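The knob top is at crop (280,368), which is (245.6,263.3) in the full picture. The predicted home position is (245.5,263.8), so the pin is down and seated in the first hole. The further hole at (430,535) is empty, and the other things are unmoved.

```bash
python3 -c "
from h import *
print(ctrl.finish_job())"
```

```text
the job is handed in; nothing more can be done
None
```

The anvil is swung about 36° with its horn towards the hinge side, the pin looks fully home in the next hole, nothing else on the crate was disturbed in the pictures, and the job was handed in at about 17.6 s; while the pin rode on the ring, the fingers briefly pressed it down with about 5–6 N more than the spring before I backed off.

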